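Fit the snap ring that keeps the bearing on a banding wheel's spindle

ROBOT

A 6-joint arm with a two-finger parallel gripper is mounted at the origin on the work surface. World frame = base frame: x ahead of the robot, y to its left, z up, the work surface at z = 0. Lengths are in mm, angles in rad, forces in N, time in s.
With the tool pointing down it reaches from about 425 to 950 mm from the base axis. Payload 14.7 kg.
Tool frame: the origin (TCP) lies on the mounting face of the last link; the fingertips stand 173 mm ahead of it and the grasp point (between the pads) lies 155 mm ahead of it; z points along the fingers, y is the line along which they close (so a half turn about z gives the same grasp; the last joint's range is limited). The gripper opens to 85 mm and grips with 20 to 120 N. Pads are 22 mm wide; open, the fingers measure 114 mm over their backs; the gripper's body (76 mm by 85 mm) begins 54 mm behind the grasp point. The pads swing forward as they close: fully open they stand 13 mm farther back than shut.
Start: joints at [-1.384, 0.48, 1.596, -0, 1.065, -0.047], TCP at [150.606, -632.307, 404.697] pointing down, gripper open.
Joint ranges: [-2.75, 2.75], [-0.82, 2.05], [0.23, 2.67], [-1.56, 4.7], [0.09, 2.69], [-2.92, 2.92]. Speed limits (rad/s): [1.89, 1.89, 2.39, 3.01, 3.01, 3.01].

INTERFACE

Orientations are given as a unit quaternion [w, x, y, z].
In Python, from cell import bot, viewer gives the robot as it stands. The module is installed in compiled form; this text tells all that it offers.
- The arm moves only by the tool carry_out, never from a script. Its argument "targets" is a list that holds one entry, the list of rows, each a list of 4 numbers: the shift along the tool's x, y, z in cm, then the turn about the tool's z in degrees. A call has 1 to 5 rows; each row shifts and turns the commanded pose from where the row before left it, along the tool's axes as they then stand; what a row does not reach is not made up. A row lasts 1/10 s, in which the tool goes at most 50 mm and 8.59 degrees, less where a joint would pass 70% of its speed; a pose out of reach is approached as far as the arm can. A call with a gripper value outside its range is refused whole. "jaw" is the gripper command: -1 is fully open, 1 is shut, values between are in proportion, set as the call begins (left out, the last holds). The fingers move at their own pace and stop on an object; "grip_force" is the grip in N (left out, the last holds). Time passes only in rows, so rows that do not move let the fingers close. It gives the time, the measured TCP pose, the force, the opening and the grip force at its end, in the units of the state.
- bot.observe(): the state, without advancing time (a new reading comes with each control period).
- viewer.camera(name): name is "scene" or "top"; returns a dict with "image" (384x512x3 uint8, red, green, blue), "fovy" (degrees; the focal length in pixels is half the picture's height over the tangent of half this angle, whatever the lens; pixels are square), "cx", "cy" (the principal point, pixels), "R" (3x3) and "t" (3): a world point X has camera coordinates R X + t. Camera axes: x right, y down, z forward; pixel columns grow to the right and rows downward; lengths in mm; the calibration is good to about 2 mm. A picture is of the moment at which its call begins. There is no depth.
- bot.finish_job(): hands the job in; it is judged then, once.
The state is a dict: "time_s": time; "joints": joint angles; "joint_velocities": joint speeds; "joint_efforts": joint torques, N m; "position": TCP position; "tcp_rot": TCP orientation; "ft_force": force on the tool from outside, world axes, zero at the start; "torque": the same for the moment, N m; "finger_gap": finger opening in mm; "finger_force": force on a finger pad.
Only numpy, scipy, OpenCV 4.12 (cv2) and the standard library are available. Lean on these libraries where they do the work, as an engineer would, in place of code of your own. Each camera call takes 0.05 s, during which the arm holds its last target. There are 200 camera calls.

TASK

Fit the snap ring on the spindle of the banding wheel so that its bearing is held: put the pliers' pins into the ring's two eyes, open it just enough to pass over the spindle, slide it down until you feel it lie on the bearing, and let it close into the groove there. Then stand the pliers back in the slot of their block. Handle the ring with the pliers only, never overstretch it, press lightly on the tray and the wheel (pins bend, bearings dent), and leave the other things on the table where they are.

Things in the scene. Friction and masses are not known exactly. Their poses are not given: they have to be found in the camera images.
- ring_centre (a point): Centre of the bore of the dark steel snap ring (half-way up its 3 mm), which lies flat in the tray. Its x axis points from the ring's back to its gap, z up. Relaxed: bore 37 mm, outside 50 mm. The two eyes flank the gap: round holes of 6.8 mm in 13 mm lugs, centres 23.5 mm ahead of the ring's centre (+x) and 11 mm to either side.
- ring_l (a joint): How far each arm of the ring is sprung open, rad: 0 relaxed, eyes 22 mm apart centre to centre; 0.17 eyes 36 mm apart, scrapes over the spindle; 0.26 eyes 43 mm apart, clears it by 1 mm all round if the spindle's axis is then 3 mm ahead (+x) of ring_centre; over 0.36 (eyes 51 mm) it is overstretched. The eyes pull together with 2 N, rising to about 9 N at 0.26.
- ring: The same ring, 36 g; origin at its centre on the underside, same axes as ring_centre.
- pliers_grip (a point): Midway between the red handles of the snap-ring pliers where they are to be gripped: flats 22 mm wide, 12 mm high, 60 mm apart over their backs (across y). z up the handles. The pliers stand in the block, pins down. Their pins are 3 mm thick, 4 mm long below a square shoulder; the pin ends are 97 mm below this point, the handle tops 29 mm above it.
- pliers_l (a joint): How far each half of the pliers is swung by squeezing the handles, rad: 0 at rest, pins 19 mm apart centre to centre; 0.03 pins 22 mm apart, flats 58 mm; 0.31 pins 50 mm, flats about 32 mm. The pins push on the outer side of the eyes. A spring opens the handles: 16 N at rest, 33 N at 0.31 with the ring. Squeezing also makes the pins' distance below the flats grow by 2 to 3 mm.
- pliers: The pliers as a whole, about 140 g; origin at the pivot, 45 mm below pliers_grip and 52 mm above the pin ends; same axes.
- block_slot (a point): Middle of the slot's mouth on the top of the wooden pliers block (80 x 110 mm, 56 mm high, fixed). The slot is 15.5 mm along x, 37 mm along y, 50 mm deep. The pliers' joint (22 mm square) rests on its edges; standing there, pliers_grip is 55 mm above this point and the pin ends are 14 mm above the table; x and y axes of block and pliers agree.
- wheel_axis (a point): Point on the table on the upright axis of the banding wheel base (green foot of 152 mm, head taken off). The 68 mm bearing's upper face is 65 to 85 mm above the table: the clamped column's height is not known, so feel for it. Above that face: groove 5 mm high, 36 mm thick; then the spindle, 40 mm thick for 14 mm, then 15 mm of taper to 30 mm at its top, 34 mm above the face.
- wheel: The whole banding wheel base with its column, bearing and spindle; fixed; origin at wheel_axis.
- tray: Blue parts tray 110 x 130 mm, fixed, rim 14 mm high; origin under its centre on the table. Its floor, on which the ring lies, is 4 mm above the table.
- wheel_head: Bystander: the wheel's 220 mm aluminium head, lying face down, 34 mm high with its socket; origin under its centre.
- jar_yellow: Bystander: glass jar with yellow lid, 64 mm wide, 90 mm high; origin under its centre.
- jar_red: Bystander: glass jar with red lid, 54 mm wide, 75 mm high; origin under its centre.
- glue: Bystander: white bottle with red cap, 64 mm wide, 160 mm high; origin under its centre.
- vase: Bystander: white bisque vase, 90 mm wide, 125 mm high; origin under its centre.
- driver: Bystander: red screwdriver, 180 mm, lying on the table.
- spacer: Bystander: brass spacer of 26 mm, 6 mm high, lying in the tray beside the ring.
- bowl: Bystander: terracotta bowl, 124 mm wide, 45 mm high; origin under its centre.
Mind the look-alikes: they are no part of the job. What is shaped like the pliers but white or yellow is not meant.

How it is judged (in metres and radians):
On the way, in this order (a step that is already met when the one before it is completed fails the run):
1. the ring hangs spread on the pliers' pins by its eyes, clear of the tray (value of joint ring_l above 0.06 rad and height (world z) of ring_centre above 0.02 m and contact force between pliers and ring above 1 N), for 0.2 s.
2. the ring has closed round the spindle below its thick part, level: in the groove (value of joint ring_l below 0.05 rad and z of ring_centre in the frame of wheel_axis between 0.06 and 0.0895 m and horizontal distance between ring_centre and wheel_axis below 0.0025 m and angle between ring_centre's own z axis and vertical below 0.1 rad), for 0.2 s.
At the end, for the whole second after the job is handed in: The ring is closed in the groove: relaxed, level, within 2.5 mm of the spindle's axis, its centre 60 to 89 mm above the table (closed, it can be there only in the groove). The pliers stand upright in the slot, grip point within 8 mm sideways of it and 48 to 61 mm above it (all of step 2 and horizontal distance between pliers_grip and block_slot below 0.008 m and z of pliers_grip in the frame of block_slot between 0.048 and 0.061 m and angle between pliers_grip's own z axis and vertical below 0.1 rad); the robot touches nothing.
It fails at once if the ring is overstretched (sprung more than 0.36 rad) (value of joint ring_l above 0.36 rad).
It fails at once if the fingers touch the ring (contact force between the fingers and ring above 0.5 N).
It fails at once if the ring or the pliers press on the wheel with more than 20 N (contact force between any of ring, pliers and wheel above 20 N).
It fails at once if the ring or the pliers press on the tray with more than 20 N (contact force between any of pliers, ring and tray above 20 N).
It fails at once if a bystander is moved by more than 30 mm (distance of any of wheel_head, jar_yellow, jar_red, glue, vase, driver, spacer, bowl from where it was at the start of the episode above 0.03 m).
It also fails if it takes over 72 s, if anything falls off the work surface, if the arm or the gripper's body presses on something with over 40 N, if the wrist force passes 120 N, or if a joint passes its speed limit or range.

## Working session

There is one attempt and no reset: what is moved stays moved. The work goes in short steps, Python scripts to look and compute and a tool call to move; the robot and the scene stay as the last step left them, time stands still between calls to the robot, and variables do not carry over. Pictures are saved under pics/ and viewed, at most 10 in all, crops included, and the job is handed in when it is done.

Besides the shell and the picture viewer there is one more tool, called after "Call:" by a JSON object that holds its "op" and its "data". carry_out: Moves the arm, as the interface text tells. Its arguments: {"type":"object","properties":{"targets":{"type":"array"},"jaw":{"type":"number"},"grip_force":{"type":"number"}},"required":["targets"]}

```bash
mkdir -p pics; cat > h.py <<'E'
import numpy as np, cv2
from cell import bot, viewer
def cam(n):
    c=viewer.camera(n); c['f']=c['image'].shape[0]/2/np.tan(np.radians(c['fovy'])/2); c['R']=np.array(c['R']);c['t']=np.array(c['t']); return c
def save(c,fn,s=1):
    im=cv2.cvtColor(c['image'],cv2.COLOR_RGB2BGR); cv2.imwrite(fn,im)
def ray(c,u,v):
    d=c['R'].T@np.array([(u-c['cx'])/c['f'],(v-c['cy'])/c['f'],1]); o=-c['R'].T@c['t']; return o,d
def onz(c,u,v,z):
    o,d=ray(c,u,v); return o+d*(z-o[2])/d[2]
def proj(c,X):
    p=c['R']@np.array(X,float)+c['t']; return c['cx']+c['f']*p[0]/p[2], c['cy']+c['f']*p[1]/p[2]
E
python3 - <<'E'
from h import *
a=cam('scene');b=cam('top')
im=np.vstack([cv2.cvtColor(x['image'],cv2.COLOR_RGB2BGR) for x in (a,b)])
save(a,'pics/s0.png');save(b,'pics/t0.png')
import pickle;pickle.dump((a,b),open('c0.pkl','wb'))
for c in(a,b):print(c['fovy'],c['cx'],c['cy'],-c['R'].T@c['t'],c['R'].round(3).tolist())
print(bot.observe())
E
```

```text
48.74347544763738 248.44348569451012 190.26357392140437 [1173.8079097   -29.53428742 1149.69982592] [[0.08, 0.997, -0.008], [0.862, -0.073, -0.501], [-0.5, 0.033, -0.865]]
52.0252684799238 249.48498761447647 192.11287027064668 [ 448.12004916  -12.86130307 1166.11670183] [[-0.027, -0.999, -0.021], [-0.992, 0.03, -0.122], [0.123, 0.017, -0.992]]
{'time_s': 0.1, 'joints': array([-1.38356464e+00,  4.80722543e-01,  1.59678770e+00,  7.80640872e-06,
        1.06509436e+00, -4.66146987e-02]), 'joint_velocities': array([-4.95815558e-04, -1.60114520e-03, -6.03743697e-04, -3.74154297e-04,
        2.99226127e-05, -5.18209156e-04]), 'joint_efforts': array([ 4.98624413e-04, -9.52256584e+01, -4.31042325e+01, -1.02117372e-04,
        5.35416941e-03,  4.90598529e-05]), 'position': array([ 150.59863307, -632.13449524,  404.17533765]), 'tcp_rot': array([-5.04965443e-04,  9.93172361e-01,  1.16655069e-01, -3.21398200e-05]), 'ft_force': array([-0.04384359,  0.69889874,  0.23726734]), 'torque': array([ 0.04347688, -0.03168406,  0.02079558]), 'finger_force': 0.0, 'finger_gap': 85.06148837567297}
```

View pics/s0.png

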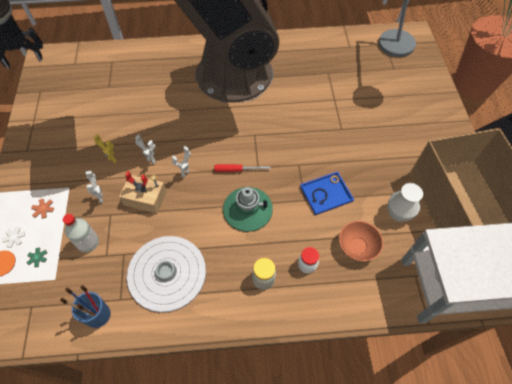

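View pics/t0.png

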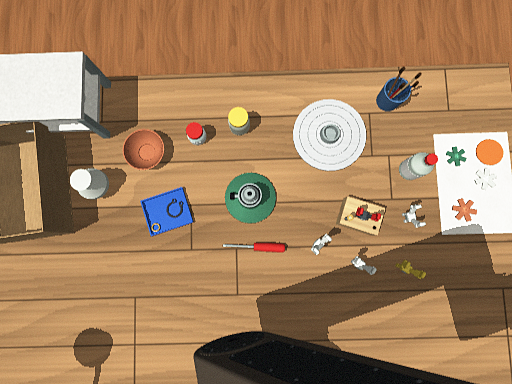

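The scene view shows the pliers in the block at about (143,188), the wheel at (247,205) and the tray at (326,193). In the top view they are at (363,213), (250,196) and (167,211). I'll zoom in on these.

```bash
python3 - <<'E'
from h import *
import pickle
a,b=pickle.load(open('c0.pkl','rb'))
def crop(c,x,y,w,h,W=260,H=290):
    return cv2.resize(cv2.cvtColor(c['image'][y:y+h,x:x+w],cv2.COLOR_RGB2BGR),(W,H),interpolation=cv2.INTER_CUBIC)
r1=[crop(a,112,160,65,65),crop(a,215,175,65,65),crop(a,294,160,65,65)]
r2=[crop(b,330,180,65,65),crop(b,218,163,65,65),crop(b,135,178,65,65)]
cv2.imwrite('pics/m.png',np.vstack([np.hstack([cv2.resize(i,(260,260)) for i in r]) for r in (r1,r2)]))
# masks
for n,c in(('s',a),('t',b)):
    im=c['image'].astype(int);R,G,B=im[...,0],im[...,1],im[...,2]
    hsv=cv2.cvtColor(c['image'],cv2.COLOR_RGB2HSV)
    blue=((hsv[...,0]>100)&(hsv[...,0]<130)&(hsv[...,1]>150)&(hsv[...,2]>90)).astype(np.uint8)
    green=((hsv[...,0]>60)&(hsv[...,0]<95)&(hsv[...,1]>100)).astype(np.uint8)
    red=((hsv[...,0]<6)|(hsv[...,0]>174))&(hsv[...,1]>170)&(hsv[...,2]>80)
    for nm,m,z in(('blue',blue,14),('green',green,10),('red',red.astype(np.uint8),80)):
        cs,_=cv2.findContours(m,cv2.RETR_EXTERNAL,cv2.CHAIN_APPROX_NONE)
        for k in cs:
            if cv2.contourArea(k)>15:
                q=cv2.minAreaRect(k); print(n,nm,cv2.contourArea(k),q, onz(c,*q[0],z).round(1))
E
```

```text
s blue 1099.0 ((326.5588073730469, 192.2647247314453), (32.086490631103516, 44.06006622314453), 70.34617614746094) [544.5 253.2  14. ]
s green 38.5 ((36.599998474121094, 256.2000427246094), (9.838699340820312, 9.838699340820312), 63.43495178222656) [ 680.9 -607.9   10. ]
s green 523.0 ((247.1384735107422, 215.00770568847656), (45.319007873535156, 28.400650024414062), 3.1798300743103027) [600.1   3.2  10. ]
s red 191.5 ((310.0, 255.5), (15.0, 16.0), 90.0) [770.2 159.3  80. ]
s red 71.5 ((68.5, 219.0), (10.0, 9.0), 90.0) [ 605.6 -501.4   80. ]
s red 22.5 ((144.0, 180.0), (10.0, 4.0), 90.0) [ 493.9 -294.6   80. ]
s red 35.0 ((128.58462524414062, 177.5230712890625), (11.163125991821289, 5.209457874298096), 60.255123138427734) [ 481.3 -340.8   80. ]
s red 154.5 ((227.5, 168.0), (6.0, 27.0), 90.0) [472.7 -45.4  80. ]
t blue 1540.5 ((166.10000610351562, 211.3000030517578), (36.049964904785156, 44.90434646606445), 71.56504821777344) [541.3 254.4  14. ]
t green 1899.5 ((250.0, 197.5), (49.0, 50.0), 90.0) [575.3   6.1  10. ]
t green 151.5 ((455.7691650390625, 155.65383911132812), (17.47305679321289, 18.859806060791016), 56.3099365234375) [ 681.8 -606.8   10. ]
t red 224.0 ((269.0, 247.0), (8.0, 30.0), 90.0) [430.1 -43.1  80. ]
t red 46.5 ((375.5, 216.5), (7.0, 9.0), 90.0) [ 505.  -337.7   80. ]
t red 37.0 ((359.35003662109375, 211.45001220703125), (6.008327484130859, 8.221921920776367), 18.434947967529297) [ 520.1 -294.5   80. ]
t red 97.5 ((430.6500244140625, 158.95001220703125), (10.435516357421875, 12.649109840393066), 71.56504821777344) [ 660.6 -500.8   80. ]
t red 192.0 ((193.80001831054688, 129.90000915527344), (15.652474403381348, 16.099689483642578), 26.56505012512207) [765.8 159.6  80. ]
```

View pics/m.png

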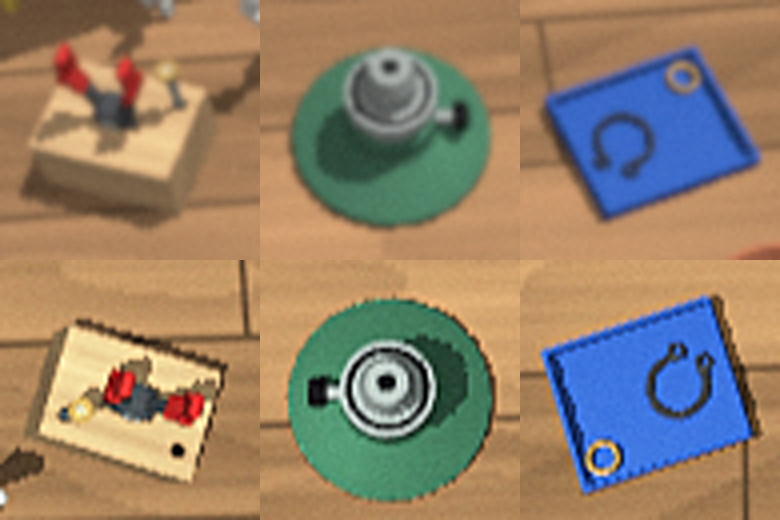

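The mosaic shows the pliers standing mid-block, with the spindle's dark top hole at scene (247,191) and top (249.5,193.5). The ring lies in the tray with its gap toward +x and slightly to the right in the top view. Next are sub-pixel measurements.

```bash
cat >> h.py <<'E'
def tri(a,ua,b,ub):
    o1,d1=ray(a,*ua);o2,d2=ray(b,*ub);d1/=np.linalg.norm(d1);d2/=np.linalg.norm(d2)
    s=np.linalg.lstsq(np.c_[d1,-d2],o2-o1,rcond=None)[0]
    p,q=o1+s[0]*d1,o2+s[1]*d2; return (p+q)/2,np.linalg.norm(p-q)
def wcent(w,x0,y0):
    yy,xx=np.mgrid[:w.shape[0],:w.shape[1]]; return np.array([(w*xx).sum()/w.sum()+x0,(w*yy).sum()/w.sum()+y0])
E
python3 - <<'E'
from h import *
import pickle
a,b=pickle.load(open('c0.pkl','rb'))
g={n:cv2.cvtColor(c['image'],cv2.COLOR_RGB2GRAY).astype(float) for n,c in(('a',a),('b',b))}
# spindle hole
def dark(gr,u,v,r):
    p=gr[v-r:v+r+1,u-r:u+r+1]; w=np.clip(np.median(p)-15-p,0,None); return wcent(w,u-r,v-r)
ua=dark(g['a'],247,191,2);ub=dark(g['b'],249,193,2) if False else dark(g['b'],250,194,2)
print('hole',ua,ub,tri(a,ua,b,ub))
# green foot
for c in(a,b):
    hsv=cv2.cvtColor(c['image'],cv2.COLOR_RGB2HSV)
    m=((hsv[...,0]>60)&(hsv[...,0]<95)&(hsv[...,1]>80)).astype(np.uint8)
    k=max(cv2.findContours(m,cv2.RETR_EXTERNAL,cv2.CHAIN_APPROX_NONE)[0],key=cv2.contourArea)
    h=cv2.convexHull(k)[:,0]
    for z in(0,8,12):
        P=np.array([onz(c,*p,z)[:2] for p in h]); A=np.c_[2*P,np.ones(len(P))]; s=np.linalg.lstsq(A,(P**2).sum(1),rcond=None)[0]
        print('foot',z,s[:2].round(1),2*np.sqrt(s[2]+s[0]**2+s[1]**2).round(1))
# tray corners, block
for n,c in(('s',a),('t',b)):
    hsv=cv2.cvtColor(c['image'],cv2.COLOR_RGB2HSV)
    blue=((hsv[...,0]>100)&(hsv[...,0]<130)&(hsv[...,1]>150)&(hsv[...,2]>60)).astype(np.uint8)
    blue[:, :100]=0
    k=max(cv2.findContours(blue,cv2.RETR_EXTERNAL,cv2.CHAIN_APPROX_NONE)[0],key=cv2.contourArea)
    P=np.array([onz(c,*p[0],14)[:2] for p in k],np.float32); print('tray',n,cv2.minAreaRect(P))
    x0,y0=(110,165) if n=='s' else (332,185)
    p=c['image'][y0:y0+55,x0:x0+65].astype(int)
    m=((p[...,0]>200)&(p[...,1]>165)&(p[...,2]>100)).astype(np.uint8)
    k=max(cv2.findContours(m,cv2.RETR_EXTERNAL,cv2.CHAIN_APPROX_NONE)[0],key=cv2.contourArea)
    P=np.array([onz(c,*(q[0]+[x0,y0]),56)[:2] for q in cv2.convexHull(k)],np.float32); print('block',n,cv2.contourArea(k),cv2.minAreaRect(P))
# pliers red blobs
R={}
for n,c in(('s',a),('t',b)):
    p=c['image'].astype(float); w=np.clip(p[...,0]-1.6*p[...,1]-40,0,None)
    for nm,(u,v) in (('A',(144,180) if n=='s' else (359,211)),('B',(129,177) if n=='s' else (376,217))):
        r=7;R[n+nm]=wcent(w[v-r:v+r+1,u-r:u+r+1],u-r,v-r)
for k in 'AB': print(k,R['s'+k],R['t'+k],tri(a,R['s'+k],b,R['t'+k]))
# ring
for n,c in(('s',a),('t',b)):
    x0,y0,w,h=(308,182,34,28) if n=='s' else (158,190,34,34)
    p=c['image'][y0:y0+h,x0:x0+w].astype(float); bl=p[...,2]; ref=np.median(bl); wt=np.clip((ref-bl)/ref-.15,0,None)
    lab=cv2.connectedComponentsWithStats((wt>.1).astype(np.uint8)); print(n,ref,lab[2].tolist())
    print((wt*10).round().astype(int).astype(str).tolist() if 0 else '\n'.join(''.join(str(min(9,int(x*12))) for x in r) for r in wt))
E
```

```text
hole [246.96219931 191.21649485] [249.22307692 193.00923077] (array([576.35596585,   5.93970269, 111.82755569]), np.float64(0.581894367326355))
foot 0 [572.5   5.9] 145.4
foot 8 [576.6   5.6] 144.4
foot 12 [578.7   5.5] 143.8
foot 0 [577.1   6.4] 150.2
foot 8 [576.2   6.2] 149.2
foot 12 [575.7   6.2] 148.6
tray s ((544.317138671875, 251.98272705078125), (107.764404296875, 129.23590087890625), 16.336200714111328)
block s 234.0 ((511.912353515625, -303.79443359375), (99.11231994628906, 78.00996398925781), 71.86194610595703)
tray t ((541.8453979492188, 253.62664794921875), (107.41584014892578, 130.4195098876953), 16.91473960876465)
block t 703.5 ((510.7061767578125, -307.5450134277344), (110.76811218261719, 80.65043640136719), 69.73751831054688)
A [143.59783742 178.76003127] [359.64778622 211.19229762] (array([ 517.82936197, -284.41102813,  124.16285161]), np.float64(1.032483500567011))
B [129.10928861 176.98203096] [375.85325692 216.56812495] (array([ 502.88646225, -328.42910978,  115.8004874 ]), np.float64(1.0202964041579963))
s 200.0 [[0, 0, 34, 28, 740], [0, 0, 5, 2, 6], [23, 0, 6, 
[... 1789 characters left out ...]

0000000000487000000007427000028886
0000000001871000000003675000009897
0000000006810000000000675000005897
0000000008800000000000376000002887
0000000007700000000000276000000887
0000000027700000000000278000000799
0000000027600000000000377000000399
0000000018600000000000675000000099
0000000005800000000000771000000079
0000000002760000000006840000000039
0000000000676000000078400000000009
0000000000167760004784000000000009
0000000000003677867610000000000005
0000000000000013331000000000000000
0000000000000000000000000000000000
0000000000000000000000000000000000
0000000000000000000000000000000000
0000000000000000000000000000000000
0000000000000000000000000000000000
0000000000000000000000000000000338
```

The block is at about (510.7,-307.5) with its long axis at about 70°. The wheel axis is at (576.4, 6.0) with its top at about 112 mm, and the ring's eyes in the top view are at about (174.0,200.4) and (180.9,202.9). Next I get the ring fit, the brass object's height, and the move to the pliers.

```bash
python3 - <<'E'
from h import *
import pickle
a,b=pickle.load(open('c0.pkl','rb'))
print('brass',tri(a,(153.3,177.5),b,(350,217.5)))
for nm,c,(x0,y0,w,h),e in (('s',a,(308,182,34,28),((314-.7,200),(321.5,202))),('t',b,(158,190,34,34),((174,200.4),(180.9,202.9)))):
    p=c['image'][y0:y0+h,x0:x0+w].astype(float); bl=p[...,2]; ref=np.median(bl); wt=np.clip((ref-bl)/ref-.15,0,None)
    n,lab,st,_=cv2.connectedComponentsWithStats((wt>.1).astype(np.uint8))
    i=[k for k in range(1,n) if 90<st[k,4]<130][0]
    ys,xs=np.nonzero(lab==i); W=wt[ys,xs]; P=np.array([onz(c,x+x0,y+y0,7)[:2] for x,y in zip(xs,ys)])
    ctr=np.average(P,0,W)
    for it in range(8):
        d=np.hypot(*(P-ctr).T)
        th=np.degrees(np.arctan2(*(P-ctr).T[::-1])); rel=(th+17+180)%360-180
        k=(abs(rel)>60)
        A=np.c_[2*P[k],np.ones(k.sum())]; sw=np.sqrt(W[k])[:,None]
        s=np.linalg.lstsq(A*sw,(P[k]**2).sum(1)*sw[:,0],rcond=None)[0]; ctr=s[:2]
    print(nm,'ring c',ctr.round(2),'r',np.sqrt(s[2]+ctr@ctr).round(2))
    E=[onz(c,*q,7)[:2] for q in e]; v=E[0]-E[1]; m=(E[0]+E[1])/2
    print('eyes',E,np.hypot(*v),'yang',np.degrees(np.arctan2(v[1],v[0])),'mid',m,'from c',m-ctr,np.hypot(*(m-ctr)),np.degrees(np.arctan2(*(m-ctr)[::-1])))
    k=np.hypot(*(P-ctr).T)>25.5; q=np.average(P[k],0,W[k])-ctr; print('lugdir',np.degrees(np.arctan2(q[1],q[0])),k.sum())
o=bot.observe(); T=np.array([510.6,-307.2,261]); d=T-o['position']
from scipy.spatial.transform import Rotation as Ro
q=o['tcp_rot'];R=Ro.from_quat([*q[1:],q[0]]).as_matrix(); print(R.round(3).tolist()); print('tool shift cm',(R.T@d/10).round(2))
E
```

```text
brass (array([ 502.97877282, -262.1118029 ,  104.15978281]), np.float64(0.35131510851875564))
s ring c [546.79 231.49] r 20.81
eyes [array([564.27106819, 209.77974947]), array([573.30310307, 233.67476157])] 25.545043696181647 yang -110.70600531636103 mid [568.78708563 221.72725552] from c [21.9921817  -9.75818616] 24.0598888796821 -23.927416609413125
lugdir -22.87419508502908 24
t ring c [547.81 231.91] r 21.23
eyes [array([573.69858904, 232.34887409]), array([565.62531851, 211.80786256])] 22.070587937469377 yang 68.5435955331748 mid [569.66195378 222.07836832] from c [21.85045359 -9.82675908] 23.95845395293065 -24.214780215790245
lugdir -24.032943033778444 16
[[0.973, 0.232, -0.0], [0.232, -0.973, 0.001], [0.0, -0.001, -1.0]]
tool shift cm [ 42.55 -23.25  14.34]
```

Call:
{"op": "carry_out", "data": {"targets": [[[4.2,-2.3,0,0],[4.2,-2.3,0,0],[4.2,-2.3,0,0],[4.2,-2.3,0,0],[4.2,-2.3,0,0]]], "jaw": -0.75, "grip_force": 60}}

```text
time_s: 0.6
position: [329.3, -470.3, 404.5]
tcp_rot: [-0.0, 0.993, 0.116, -0.0]
ft_force: [1.6, -0.4, 0.2]
finger_gap: 74.8
finger_force: 0.0
```

Call:
{"op": "carry_out", "data": {"targets": [[[4.2,-2.3,0,0],[4.2,-2.3,0,0],[4.2,-2.3,0,0],[4.2,-2.3,0,0],[4.2,-2.3,0,0]]]}}

```text
time_s: 1.1
position: [507.0, -309.6, 404.6]
tcp_rot: [-0.0, 0.993, 0.117, -0.0]
ft_force: [1.5, -1.5, 0.0]
finger_gap: 74.2
finger_force: 0.0
```

Call:
{"op": "carry_out", "data": {"targets": [[[0,0,0,8.4],[0,0,0,8.4],[0,0,0,8.4],[0,0,0,8.4],[0,0,0,0]]]}}

```text
time_s: 1.6
position: [505.9, -311.1, 404.4]
tcp_rot: [-0.0, 0.984, -0.177, -0.0]
ft_force: [-0.2, 1.0, -0.4]
finger_gap: 74.7
finger_force: 0.0
```

Call:
{"op": "carry_out", "data": {"targets": [[[0.3,-0.5,2,0],[0,0,4,0],[0,0,4,0],[0,0,3.3,0],[0,0,1.0,0]]]}}

```text
time_s: 2.1
position: [509.3, -306.9, 258.5]
tcp_rot: [-0.001, 0.985, -0.173, -0.002]
ft_force: [0.1, 0.0, 0.7]
finger_gap: 74.8
finger_force: 0.0
```

```bash
python3 - <<'E'
from h import *
a=cam('scene');b=cam('top')
r=[cv2.resize(cv2.cvtColor(c['image'][y:y+75,x:x+75],cv2.COLOR_RGB2BGR),(400,400),interpolation=cv2.INTER_CUBIC) for c,x,y in((a,105,145),(b,325,175))]
cv2.imwrite('pics/g1.png',np.hstack(r)); o=bot.observe();print(o['position'],o['ft_force'],o['finger_gap'],o['tcp_rot'])
E
```

```text
[ 510.09050674 -307.44791496  260.61763023] [ 1.28211301 -0.24223716  0.75625498] 74.80752797959525 [-5.37017657e-04  9.84726993e-01 -1.74100346e-01 -1.23688820e-03]
```

View pics/g1.png

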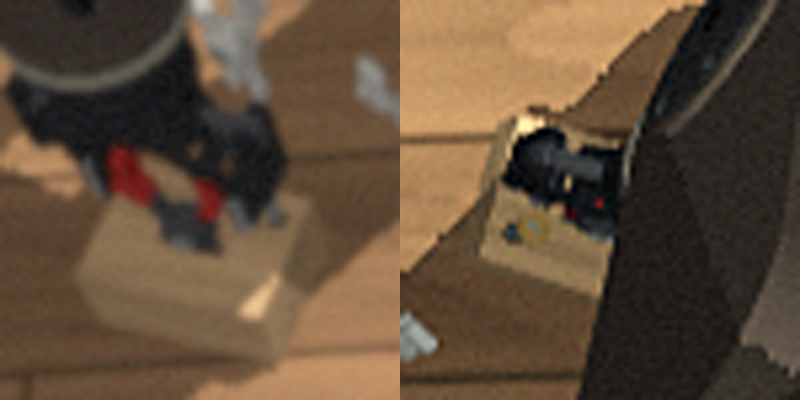

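The fingers straddle the red handles: the handles are at (130,175) and (208,200) in the left crop, and the pads sit outside both. Closing lightly.

Call:
{"op": "carry_out", "data": {"targets": [[[0,0,0,0],[0,0,0,0],[0,0,0,0],[0,0,0,0],[0,0,0,0]]], "jaw": -0.36, "grip_force": 60}}

```text
time_s: 2.7
position: [511.0, -308.0, 263.7]
tcp_rot: [0.001, 0.985, -0.175, 0.001]
ft_force: [-1.8, 0.9, 10.1]
finger_gap: 58.3
finger_force: 20.1
```

Call:
{"op": "carry_out", "data": {"targets": [[[0,0,-0.3,0],[0,0,-0.3,0],[0,0,0,0],[0,0,0,0]]]}}

```text
time_s: 3.1
position: [510.5, -307.6, 268.0]
tcp_rot: [0.0, 0.985, -0.175, 0.0]
ft_force: [-0.8, 1.0, -1.3]
finger_gap: 58.3
finger_force: 16.4
```

Call:
{"op": "carry_out", "data": {"targets": [[[0,0,-2,0],[0,0,-4,0],[0,0,-4,0],[0,0,-4,2.6],[0,0,0,0]]]}}

```text
time_s: 3.6
position: [511.6, -308.4, 413.0]
tcp_rot: [0.002, 0.98, -0.198, 0.004]
ft_force: [1.0, -1.1, -1.2]
finger_gap: 57.9
finger_force: 16.4
```

Call:
{"op": "carry_out", "data": {"targets": [[[-1.27,-4.25,0,0],[-1.27,-4.25,0,0],[-1.27,-4.25,0,0],[-1.27,-4.25,0,0],[-1.27,-4.25,0,0]]]}}

```text
time_s: 4.1
position: [534.0, -85.4, 407.1]
tcp_rot: [-0.0, 0.98, -0.198, -0.0]
ft_force: [1.1, -0.1, -1.2]
finger_gap: 58.5
finger_force: 16.4
```

Call:
{"op": "carry_out", "data": {"targets": [[[-1.27,-4.25,0,0],[-1.27,-4.25,0,0],[-1.27,-4.25,0,0],[-1.27,-4.25,0,0],[-1.27,-4.25,0,0]]]}}

```text
time_s: 4.6
position: [557.8, 135.3, 407.1]
tcp_rot: [0.0, 0.98, -0.198, -0.0]
ft_force: [0.6, -0.5, -0.4]
finger_gap: 58.1
finger_force: 16.4
```

Call:
{"op": "carry_out", "data": {"targets": [[[-1.27,-4.25,0,0],[-1.27,-4.25,0,0],[0,0,0,0],[0,0,0,0],[0,0,0,0]]]}}

```text
time_s: 5.1
position: [567.4, 220.9, 407.1]
tcp_rot: [0.0, 0.98, -0.198, -0.0]
ft_force: [0.6, -0.0, -1.2]
finger_gap: 58.1
finger_force: 16.4
```

Call:
{"op": "carry_out", "data": {"targets": [[[0.13,-0.17,4,0],[0,0,4,0],[0,0,4,0],[0,0,1.5,0],[0,0,0,0]]]}}

```text
time_s: 5.6
position: [569.0, 221.5, 271.0]
tcp_rot: [0.001, 0.98, -0.198, -0.002]
ft_force: [0.4, 0.8, -1.2]
finger_gap: 58.0
finger_force: 16.4
```

```bash
python3 - <<'E'
from h import *
import pickle
a=cam('scene');b=cam('top');pickle.dump((a,b),open('c1.pkl','wb'))
r=[cv2.resize(cv2.cvtColor(c['image'][y:y+50,x:x+50],cv2.COLOR_RGB2BGR),(400,400),interpolation=cv2.INTER_CUBIC) for c,x,y in((a,295,165),(b,145,180))]
cv2.imwrite('pics/g2.png',np.hstack(r)); o=bot.observe();print(o['position'],o['ft_force'],o['finger_gap'],o['tcp_rot'])
E
```

```text
[570.14434493 222.26902755 273.99258597] [ 0.19622005  0.17344018 -0.64421457] 58.23454147925045 [-2.87129981e-04  9.80184539e-01 -1.98085705e-01  4.89979832e-04]
```

View pics/g2.png

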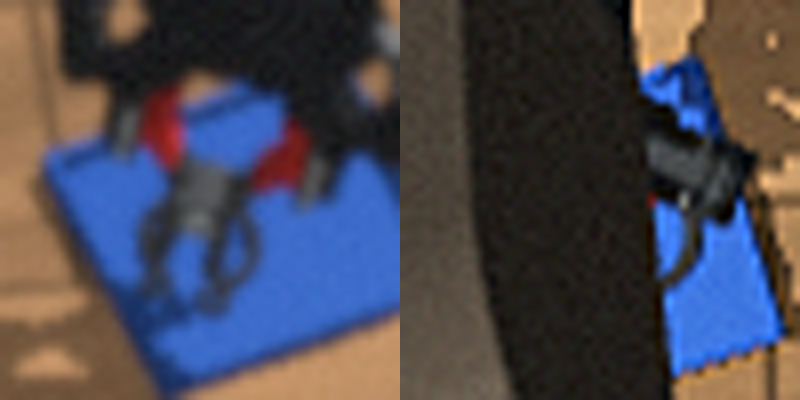

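The scene crop shows the jaw tips at about (155,285) and (212,285), just above the ring lugs, which agrees with the computed position. I'll descend and feel for contact.

Call:
{"op": "carry_out", "data": {"targets": [[[-0.06,0.06,0.5,0],[0,0,0.5,0],[0,0,0.3,0],[0,0,0,0],[0,0,0,0]]]}}

```text
time_s: 6.2
position: [568.7, 222.4, 259.8]
tcp_rot: [-0.0, 0.98, -0.198, 0.0]
ft_force: [0.2, 0.7, -0.5]
finger_gap: 58.4
finger_force: 16.4
```

Call:
{"op": "carry_out", "data": {"targets": [[[0,0,0.2,0],[0,0,0,0],[0,0,0,0]]]}}

```text
time_s: 6.5
position: [568.7, 222.3, 257.7]
tcp_rot: [0.0, 0.98, -0.198, -0.0]
ft_force: [-1.0, -0.6, -1.3]
finger_gap: 58.2
finger_force: 16.4
```

Call:
{"op": "carry_out", "data": {"targets": [[[0,0,0.2,0],[0,0,0,0],[0,0,0,0]]]}}

```text
time_s: 6.8
position: [568.7, 222.3, 255.6]
tcp_rot: [0.0, 0.98, -0.198, -0.0]
ft_force: [-0.3, 1.1, -1.0]
finger_gap: 58.7
finger_force: 16.4
```

Call:
{"op": "carry_out", "data": {"targets": [[[0,0,0.1,0],[0,0,0,0],[0,0,0,0]]]}}

```text
time_s: 7.1
position: [568.7, 222.3, 254.7]
tcp_rot: [-0.0, 0.98, -0.198, -0.0]
ft_force: [0.7, -0.4, -0.7]
finger_gap: 58.4
finger_force: 16.4
```

Call:
{"op": "carry_out", "data": {"targets": [[[0,0,0.1,0],[0,0,0,0],[0,0,0,0]]]}}

```text
time_s: 7.4
position: [568.7, 222.3, 253.7]
tcp_rot: [0.0, 0.98, -0.198, -0.0]
ft_force: [0.2, -0.7, -1.3]
finger_gap: 58.5
finger_force: 16.4
```

Call:
{"op": "carry_out", "data": {"targets": [[[0,0,0.1,0],[0,0,0,0],[0,0,0,0]]]}}

```text
time_s: 7.7
position: [568.9, 222.4, 253.0]
tcp_rot: [-0.0, 0.98, -0.198, 0.0]
ft_force: [-0.8, -0.8, 5.7]
finger_gap: 58.4
finger_force: 17.7
```

Call:
{"op": "carry_out", "data": {"targets": [[[0,0,-0.15,0],[0,0,0,0],[0,0,0,0]]], "jaw": -0.3}}

```text
time_s: 8.0
position: [568.7, 222.4, 254.2]
tcp_rot: [-0.0, 0.98, -0.198, 0.0]
ft_force: [0.1, -0.8, 3.8]
finger_gap: 55.8
finger_force: 18.6
```

Call:
{"op": "carry_out", "data": {"targets": [[[0,0,-0.05,0],[0,0,0,0],[0,0,0,0]]], "jaw": -0.26}}

```text
time_s: 8.3
position: [568.8, 222.4, 254.7]
tcp_rot: [-0.0, 0.98, -0.198, 0.0]
ft_force: [-0.7, -1.3, 3.4]
finger_gap: 54.1
finger_force: 19.3
```

Call:
{"op": "carry_out", "data": {"targets": [[[0,0,-0.15,0],[0,0,0,0],[0,0,0,0]]], "jaw": -0.19}}

```text
time_s: 8.6
position: [568.7, 222.4, 256.1]
tcp_rot: [-0.0, 0.98, -0.198, -0.0]
ft_force: [0.2, 0.2, 0.2]
finger_gap: 51.2
finger_force: 22.6
```

Call:
{"op": "carry_out", "data": {"targets": [[[0,0,-0.15,0],[0,0,0,0],[0,0,0,0]]], "jaw": -0.12}}

```text
time_s: 8.9
position: [568.6, 222.4, 257.6]
tcp_rot: [0.0, 0.98, -0.198, -0.0]
ft_force: [0.2, 0.0, -1.3]
finger_gap: 48.4
finger_force: 23.8
```

```bash
python3 - <<'E'
from h import *
a=cam('scene')
cv2.imwrite('pics/g3.png',cv2.resize(cv2.cvtColor(a['image'][165:225,290:370],cv2.COLOR_RGB2BGR),(800,600),interpolation=cv2.INTER_CUBIC)); o=bot.observe();print(o['position'],o['ft_force'],o['finger_gap'],o['finger_force'])
E
```

```text
[568.65974673 222.38820452 257.57266177] [-0.16220394  0.31686702 -1.53292584] 47.935749528006944 23.809294598177075
```

View pics/g3.png

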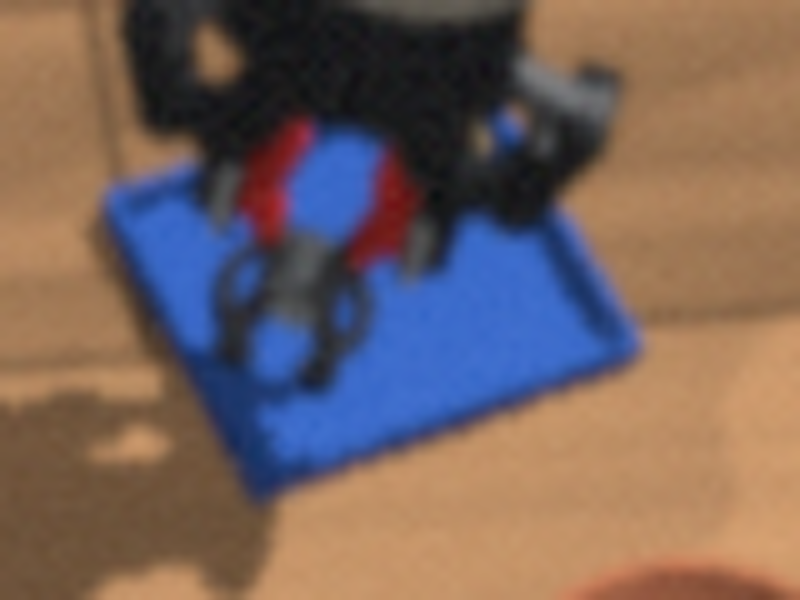

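The scene crop shows the ring spread, with both jaw tips sitting in the lugs at (232,350) and (318,370). The finger force has also jumped as expected. I'll keep spreading.

Call:
{"op": "carry_out", "data": {"targets": [[[0,0,-0.15,0],[0,0,0,0],[0,0,0,0]]], "jaw": -0.03}}

```text
time_s: 9.25
position: [568.7, 222.4, 259.2]
tcp_rot: [-0.0, 0.98, -0.198, 0.0]
ft_force: [0.8, -0.3, -1.5]
finger_gap: 44.3
finger_force: 25.8
```

Call:
{"op": "carry_out", "data": {"targets": [[[0,0,-0.13,0],[0,0,0,0],[0,0,0,0]]], "jaw": 0.05}}

```text
time_s: 9.55
position: [568.7, 222.3, 260.5]
tcp_rot: [-0.0, 0.98, -0.198, 0.0]
ft_force: [-0.8, 0.3, -2.3]
finger_gap: 41.2
finger_force: 27.5
```

Call:
{"op": "carry_out", "data": {"targets": [[[0,0,-0.12,0],[0,0,0,0],[0,0,0,0]]], "jaw": 0.12}}

```text
time_s: 9.85
position: [568.7, 222.3, 261.7]
tcp_rot: [-0.0, 0.98, -0.198, 0.0]
ft_force: [0.0, -0.6, -2.3]
finger_gap: 38.0
finger_force: 28.8
```

Call:
{"op": "carry_out", "data": {"targets": [[[0,0,-0.3,0],[0,0,-0.5,0],[0,0,-1,0],[0,0,-1.5,0],[0,0,-2,0]]], "jaw": 0.15}}

```text
time_s: 10.35
position: [568.6, 222.3, 315.8]
tcp_rot: [0.0, 0.98, -0.198, -0.0]
ft_force: [-0.0, 0.6, -1.6]
finger_gap: 36.6
finger_force: 29.5
```

Call:
{"op": "carry_out", "data": {"targets": [[[0,0,-2,0],[0,0,-2,0],[0,0,-2,0],[0,0,-1,0],[0,0,0,0]]]}}

```text
time_s: 10.85
position: [569.0, 222.5, 386.8]
tcp_rot: [-0.001, 0.98, -0.198, 0.001]
ft_force: [-0.2, 0.2, -1.6]
finger_gap: 36.9
finger_force: 29.5
```

```bash
python3 - <<'E'
from h import *
import pickle
a=cam('scene');b=cam('top');pickle.dump((a,b),open('c2.pkl','wb'))
cv2.imwrite('pics/g4.png',cv2.resize(cv2.cvtColor(a['image'][165:225,290:370],cv2.COLOR_RGB2BGR),(800,600),interpolation=cv2.INTER_CUBIC)); o=bot.observe();print(o['position'],o['ft_force'],o['finger_gap'],o['finger_force'])
E
```

```text
[568.47705941 222.25550752 384.56594068] [-0.25565345  0.20213025 -2.62853417] 36.8379269182186 29.497113302350044
```

View pics/g4.png

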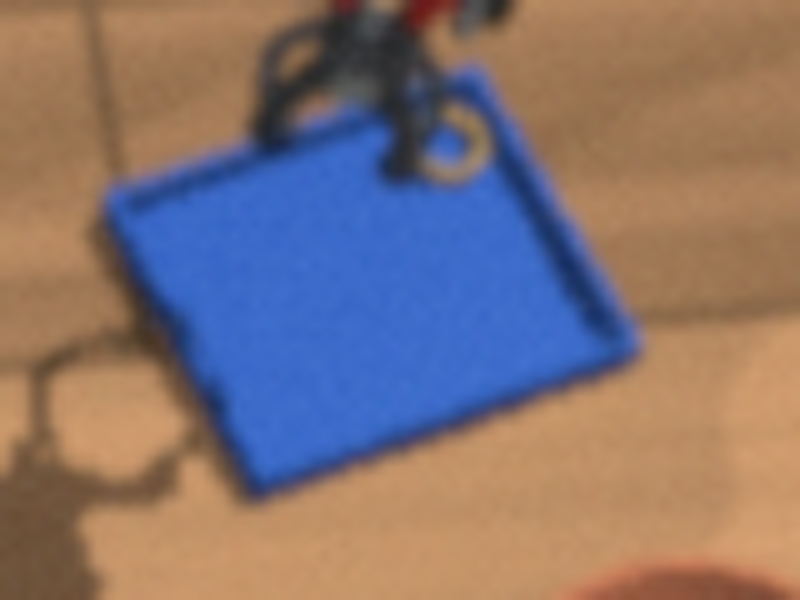

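Ring hangs level and spread, clear of the tray (tips at (275,130) and (403,165) in the crop). Moving over the spindle.

Call:
{"op": "carry_out", "data": {"targets": [[[0,0,-1.5,0],[2.16,3.92,0,0],[2.16,3.92,0,0],[2.16,3.92,0,0],[2.16,3.92,0,0]]], "jaw": 0.19}}

```text
time_s: 11.45
position: [587.2, 42.7, 398.5]
tcp_rot: [0.0, 0.98, -0.197, -0.001]
ft_force: [0.9, 0.4, -1.4]
finger_gap: 34.9
finger_force: 30.1
```

Call:
{"op": "carry_out", "data": {"targets": [[[2.16,3.92,0,0],[0,0,0,0],[0,0,0,0],[0,0,0,0]]]}}

```text
time_s: 11.85
position: [592.0, 0.4, 398.9]
tcp_rot: [-0.0, 0.98, -0.198, -0.001]
ft_force: [-0.2, 0.1, -2.2]
finger_gap: 35.6
finger_force: 30.1
```

```bash
python3 - <<'E'
from h import *
import pickle
a=cam('scene');b=cam('top');pickle.dump((a,b),open('c3.pkl','wb'))
r=[cv2.resize(cv2.cvtColor(c['image'][y:y+60,x:x+60],cv2.COLOR_RGB2BGR),(400,400),interpolation=cv2.INTER_CUBIC) for c,x,y in((a,217,160),(b,220,165))]
cv2.imwrite('pics/g5.png',np.hstack(r)); o=bot.observe();print(o['position'],o['ft_force'],o['finger_gap'],o['finger_force'])
for z in(140,145):
  p=np.array([576.4,6.0,z]); x=np.array([.9205,-.3907,0]);y=np.array([.3907,.9205,0])
  for n,q in(('eyeL',p+16.25*x+21.5*y),('eyeR',p+16.25*x-21.5*y),('back',p-(3+21.7)*x),('axis',p)): print(z,n,np.round(proj(a,q),2))
print('top',proj(a,[576.4,6,112]))
E
```

```text
[592.11648814   0.91773788 399.29380436] [-0.29415789 -0.08733583 -1.43928498] 35.14863460949928 30.093162953853607
140 eyeL [252.53 193.08]
140 eyeR [237.72 188.87]
140 back [249.78 178.92]
140 axis [246.98 186.14]
145 eyeL [252.53 192.18]
145 eyeR [237.66 187.95]
145 back [249.77 177.98]
145 axis [246.96 185.22]
top (np.float64(247.08672826507268), np.float64(191.19131565399576))
```

View pics/g5.png

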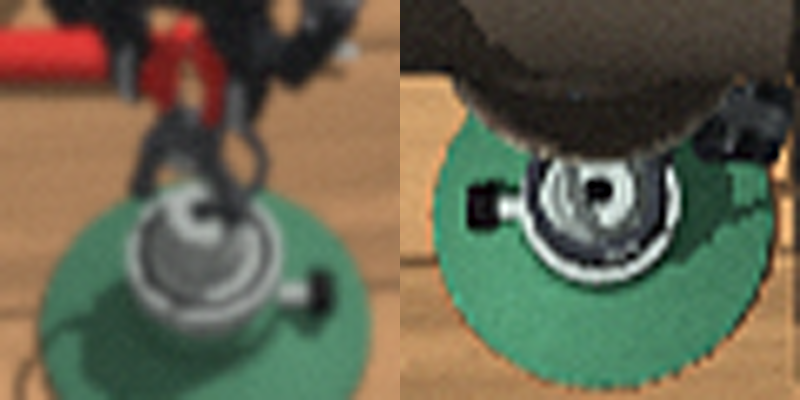

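Tips at scene (238,188.5) and (253,192.2) match the predicted eye positions within 0.5 px. A small y correction, then I descend.

Call:
{"op": "carry_out", "data": {"targets": [[[0,0.1,1,0],[0,0,1,0],[0,0,0.5,0],[0,0,0,0],[0,0,0,0]]]}}

```text
time_s: 12.45
position: [591.9, -1.1, 374.5]
tcp_rot: [0.0, 0.98, -0.198, -0.0]
ft_force: [-0.4, 0.3, -0.9]
finger_gap: 35.2
finger_force: 30.1
```

Call:
{"op": "carry_out", "data": {"targets": [[[0,0,0.3,0],[0,0,0.3,0],[0,0,0,0],[0,0,0,0]]]}}

```text
time_s: 12.85
position: [591.9, -1.2, 368.7]
tcp_rot: [0.0, 0.98, -0.198, -0.0]
ft_force: [0.5, -0.4, -1.9]
finger_gap: 35.5
finger_force: 30.1
```

Call:
{"op": "carry_out", "data": {"targets": [[[0,0,0.2,0],[0,0,0.2,0],[0,0,0,0],[0,0,0,0]]]}}

```text
time_s: 13.25
position: [591.9, -1.1, 364.6]
tcp_rot: [0.0, 0.98, -0.198, -0.0]
ft_force: [0.2, 0.1, -1.7]
finger_gap: 35.1
finger_force: 30.1
```

Call:
{"op": "carry_out", "data": {"targets": [[[-0.07,-0.05,0.2,0],[0,0,0.2,0],[0,0,0.2,0],[0,0,0,0],[0,0,0,0]]]}}

```text
time_s: 13.75
position: [591.4, -0.4, 358.6]
tcp_rot: [-0.0, 0.98, -0.198, -0.0]
ft_force: [0.4, 0.1, -2.2]
finger_gap: 35.1
finger_force: 30.1
```

Call:
{"op": "carry_out", "data": {"targets": [[[0,0,0.2,0],[0,0,0.2,0],[0,0,0,0],[0,0,0,0]]]}}

```text
time_s: 14.15
position: [591.5, -0.4, 354.7]
tcp_rot: [-0.0, 0.98, -0.198, 0.0]
ft_force: [1.0, 0.9, -1.2]
finger_gap: 35.1
finger_force: 29.9
```

```bash
python3 - <<'E'
from h import *
import pickle
a=cam('scene');b=cam('top');pickle.dump((a,b),open('c4.pkl','wb'))
r=[cv2.resize(cv2.cvtColor(c['image'][y:y+50,x:x+50],cv2.COLOR_RGB2BGR),(400,400),interpolation=cv2.INTER_CUBIC) for c,x,y in((a,222,170),(b,225,170))]
cv2.imwrite('pics/g6.png',np.hstack(r)); o=bot.observe();print(o['position'],o['ft_force'],o['finger_gap'],o['finger_force'])
E
```

```text
[ 5.91483184e+02 -4.03620330e-01  3.54740033e+02] [ 0.12657863  0.15927115 -1.8634006 ] 35.26701057988039 29.87046293914318
```

View pics/g6.png

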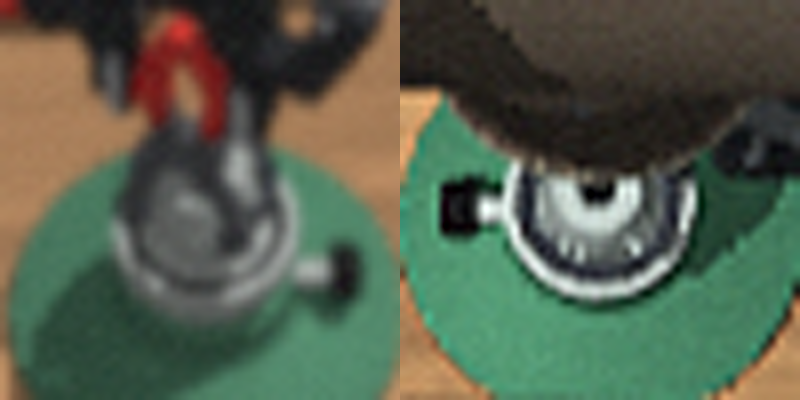

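The ring now surrounds the spindle, with the jaws straddling it and tips at (130,215) and (235,240) in the crop. Continuing down while watching the force.

Call:
{"op": "carry_out", "data": {"targets": [[[0,0,0.2,0],[0,0,0.2,0],[0,0,0,0],[0,0,0,0]]]}}

```text
time_s: 14.65
position: [591.5, -0.3, 350.6]
tcp_rot: [-0.0, 0.98, -0.198, -0.0]
ft_force: [1.9, 1.5, -2.1]
finger_gap: 35.4
finger_force: 29.4
```

Call:
{"op": "carry_out", "data": {"targets": [[[0,0,0.2,0],[0,0,0,0],[0,0,0,0]]]}}

```text
time_s: 14.95
position: [591.4, -0.4, 348.6]
tcp_rot: [-0.0, 0.98, -0.198, -0.0]
ft_force: [2.2, 1.6, -1.8]
finger_gap: 35.2
finger_force: 29.3
```

Call:
{"op": "carry_out", "data": {"targets": [[[0,0,0.2,0],[0,0,0,0],[0,0,0,0]]]}}

```text
time_s: 15.25
position: [591.4, -0.4, 346.6]
tcp_rot: [0.0, 0.98, -0.198, -0.0]
ft_force: [2.4, 1.2, -2.4]
finger_gap: 35.0
finger_force: 29.3
```

Call:
{"op": "carry_out", "data": {"targets": [[[0.05,-0.06,0,0],[0,0,0,0],[0,0,0,0]]]}}

```text
time_s: 15.55
position: [592.1, -0.1, 346.7]
tcp_rot: [0.0, 0.98, -0.198, -0.0]
ft_force: [0.9, 0.8, -2.3]
finger_gap: 35.0
finger_force: 29.7
```

Call:
{"op": "carry_out", "data": {"targets": [[[0,0,0.2,0],[0,0,0,0],[0,0,0,0]]]}}

```text
time_s: 15.85
position: [592.1, -0.1, 344.6]
tcp_rot: [0.0, 0.98, -0.198, -0.0]
ft_force: [0.4, 0.3, -2.2]
finger_gap: 34.9
finger_force: 29.6
```

Call:
{"op": "carry_out", "data": {"targets": [[[0,0,0.2,0],[0,0,0,0],[0,0,0,0]]]}}

```text
time_s: 16.15
position: [592.1, -0.0, 342.6]
tcp_rot: [0.0, 0.98, -0.198, -0.0]
ft_force: [1.2, 0.4, -2.0]
finger_gap: 35.5
finger_force: 29.6
```

Call:
{"op": "carry_out", "data": {"targets": [[[0.02,-0.02,0.1,0],[0,0,0,0],[0,0,0.1,0],[0,0,0,0],[0,0,0,0]]]}}

```text
time_s: 16.65
position: [592.4, 0.1, 340.6]
tcp_rot: [0.0, 0.98, -0.198, -0.0]
ft_force: [0.8, 1.2, -1.7]
finger_gap: 35.4
finger_force: 29.7
```

Call:
{"op": "carry_out", "data": {"targets": [[[0,0,0.1,0],[0,0,0,0],[0,0,0,0]]]}}

```text
time_s: 16.95
position: [592.4, 0.1, 339.7]
tcp_rot: [-0.0, 0.98, -0.198, -0.0]
ft_force: [1.1, 0.4, -1.9]
finger_gap: 35.1
finger_force: 29.7
```

Call:
{"op": "carry_out", "data": {"targets": [[[0,0,0.1,0],[0,0,0,0],[0,0,0,0]]]}}

```text
time_s: 17.25
position: [592.4, 0.1, 338.6]
tcp_rot: [0.0, 0.98, -0.198, -0.0]
ft_force: [0.4, -0.1, -2.2]
finger_gap: 35.2
finger_force: 29.7
```

Call:
{"op": "carry_out", "data": {"targets": [[[0,0,0.05,0],[0,0,0,0],[0,0,0,0]]]}}

```text
time_s: 17.55
position: [592.4, 0.1, 338.2]
tcp_rot: [-0.0, 0.98, -0.198, -0.0]
ft_force: [1.4, 0.5, -1.5]
finger_gap: 35.2
finger_force: 29.7
```

Call:
{"op": "carry_out", "data": {"targets": [[[0,0,0.1,0],[0,0,0,0],[0,0,0,0]]]}}

```text
time_s: 17.85
position: [592.4, 0.1, 337.2]
tcp_rot: [-0.0, 0.98, -0.198, -0.0]
ft_force: [2.0, 0.1, -1.8]
finger_gap: 35.0
finger_force: 29.7
```

Call:
{"op": "carry_out", "data": {"targets": [[[0,0,0.1,0],[0,0,0,0],[0,0,0,0]]]}}

```text
time_s: 18.15
position: [592.4, 0.1, 336.1]
tcp_rot: [-0.0, 0.98, -0.198, -0.0]
ft_force: [1.3, 0.4, -1.9]
finger_gap: 35.1
finger_force: 29.7
```

Call:
{"op": "carry_out", "data": {"targets": [[[0,0,0.1,0],[0,0,0,0],[0,0,0,0]]]}}

```text
time_s: 18.45
position: [592.4, 0.1, 335.2]
tcp_rot: [0.0, 0.98, -0.198, -0.0]
ft_force: [0.1, 0.5, -1.8]
finger_gap: 35.5
finger_force: 29.7
```

Call:
{"op": "carry_out", "data": {"targets": [[[0,0,0.1,0],[0,0,0,0],[0,0,0,0]]]}}

```text
time_s: 18.75
position: [592.4, 0.0, 334.2]
tcp_rot: [0.0, 0.98, -0.198, -0.0]
ft_force: [0.4, 1.0, -0.9]
finger_gap: 34.9
finger_force: 29.7
```

Call:
{"op": "carry_out", "data": {"targets": [[[0,0,0.1,0],[0,0,0,0],[0,0,0,0]]]}}

```text
time_s: 19.05
position: [592.4, 0.1, 333.2]
tcp_rot: [-0.0, 0.98, -0.198, -0.0]
ft_force: [1.6, 0.8, -1.7]
finger_gap: 35.3
finger_force: 29.8
```

Call:
{"op": "carry_out", "data": {"targets": [[[0,0,0.05,0],[0,0,0,0],[0,0,0,0]]]}}

```text
time_s: 19.35
position: [592.4, 0.1, 332.7]
tcp_rot: [-0.0, 0.98, -0.198, 0.0]
ft_force: [1.3, 0.5, -0.7]
finger_gap: 35.1
finger_force: 29.8
```

Call:
{"op": "carry_out", "data": {"targets": [[[0,0,0.1,0],[0,0,0,0],[0,0,0,0]]]}}

```text
time_s: 19.65
position: [592.4, 0.1, 331.7]
tcp_rot: [-0.0, 0.98, -0.198, -0.0]
ft_force: [1.9, 0.8, -1.0]
finger_gap: 35.2
finger_force: 29.8
```

Call:
{"op": "carry_out", "data": {"targets": [[[0,0,0.05,0],[0,0,0,0],[0,0,0,0]]]}}

```text
time_s: 19.95
position: [592.4, 0.1, 331.2]
tcp_rot: [-0.0, 0.98, -0.198, 0.0]
ft_force: [1.7, 0.9, 0.1]
finger_gap: 35.1
finger_force: 29.9
```

Call:
{"op": "carry_out", "data": {"targets": [[[0,0,0.05,0],[0,0,0,0],[0,0,0,0]]]}}

```text
time_s: 20.25
position: [592.4, 0.1, 330.8]
tcp_rot: [-0.0, 0.98, -0.198, 0.0]
ft_force: [3.4, 1.0, 2.4]
finger_gap: 35.0
finger_force: 29.9
```

Call:
{"op": "carry_out", "data": {"targets": [[[0,0,0.05,0],[0,0,0,0],[0,0,0,0]]]}}

```text
time_s: 20.55
position: [592.5, 0.0, 330.4]
tcp_rot: [-0.0, 0.98, -0.198, 0.0]
ft_force: [2.3, -0.1, 4.7]
finger_gap: 35.1
finger_force: 30.2
```

Contact with the bearing is clear: about 6.5 N, rising about 5 N/mm. I'll close the ring gradually, following forward and down.

Call:
{"op": "carry_out", "data": {"targets": [[[0.12,0,0.12,0],[0,0,0,0],[0,0,0,0]]], "jaw": 0.11}}

```text
time_s: 20.85
position: [593.8, -0.4, 329.5]
tcp_rot: [-0.0, 0.98, -0.198, 0.0]
ft_force: [1.2, 0.6, 10.2]
finger_gap: 38.1
finger_force: 28.2
```

Call:
{"op": "carry_out", "data": {"targets": [[[0.12,0,0.12,0],[0,0,0,0],[0,0,0,0]]], "jaw": 0.03}}

```text
time_s: 21.15
position: [595.1, -0.9, 328.7]
tcp_rot: [-0.0, 0.98, -0.198, 0.001]
ft_force: [0.5, 0.1, 15.6]
finger_gap: 41.7
finger_force: 26.0
```

Call:
{"op": "carry_out", "data": {"targets": [[[0,0,-0.2,0],[0,0,0,0]]]}}

```text
time_s: 21.35
position: [594.4, -0.8, 329.7]
tcp_rot: [0.0, 0.98, -0.198, -0.0]
ft_force: [1.3, 0.8, -0.2]
finger_gap: 41.4
finger_force: 27.0
```

Call:
{"op": "carry_out", "data": {"targets": [[[0.12,0,0,0],[0,0,0,0],[0,0,0,0]]], "jaw": -0.05}}

```text
time_s: 21.65
position: [595.6, -1.3, 329.5]
tcp_rot: [0.0, 0.98, -0.198, -0.0]
ft_force: [0.6, 0.6, -1.5]
finger_gap: 45.0
finger_force: 24.9
```

Call:
{"op": "carry_out", "data": {"targets": [[[0.12,0,0.12,0],[0,0,0,0],[0,0,0,0]]], "jaw": -0.13}}

```text
time_s: 21.95
position: [596.8, -1.8, 328.4]
tcp_rot: [0.0, 0.98, -0.198, -0.0]
ft_force: [-0.1, 0.7, -1.0]
finger_gap: 48.3
finger_force: 23.4
```

Call:
{"op": "carry_out", "data": {"targets": [[[0.12,0,0.1,0],[0,0,0,0],[0,0,0,0]]], "jaw": -0.2}}

```text
time_s: 22.25
position: [597.9, -2.3, 327.5]
tcp_rot: [0.0, 0.98, -0.198, -0.0]
ft_force: [-1.0, 0.6, -2.2]
finger_gap: 51.1
finger_force: 21.9
```

Call:
{"op": "carry_out", "data": {"targets": [[[0.06,0,0.08,0],[0,0,0,0],[0,0,0,0]]], "jaw": -0.28}}

```text
time_s: 22.55
position: [598.4, -2.5, 326.8]
tcp_rot: [0.0, 0.98, -0.198, -0.0]
ft_force: [-0.1, -0.1, -2.0]
finger_gap: 55.0
finger_force: 18.2
```

Call:
{"op": "carry_out", "data": {"targets": [[[0,0,0,0],[0,0,0,0],[0,0,0,0]]], "jaw": -0.36}}

```text
time_s: 22.85
position: [598.5, -2.5, 326.8]
tcp_rot: [0.0, 0.98, -0.198, 0.0]
ft_force: [0.8, -0.4, -1.0]
finger_gap: 58.6
finger_force: 16.3
```

```bash
python3 - <<'E'
from h import *
a=cam('scene')
cv2.imwrite('pics/g7.png',cv2.resize(cv2.cvtColor(a['image'][165:225,210:290],cv2.COLOR_RGB2BGR),(800,600),interpolation=cv2.INTER_CUBIC)); o=bot.observe();print(o['position'],o['ft_force'],o['finger_gap'],o['finger_force'])
E
```

```text
[598.49577672  -2.48150561 326.82203743] [ 0.62375033 -0.48306746 -1.62133944] 57.85029214671183 16.341418552218556
```

View pics/g7.png

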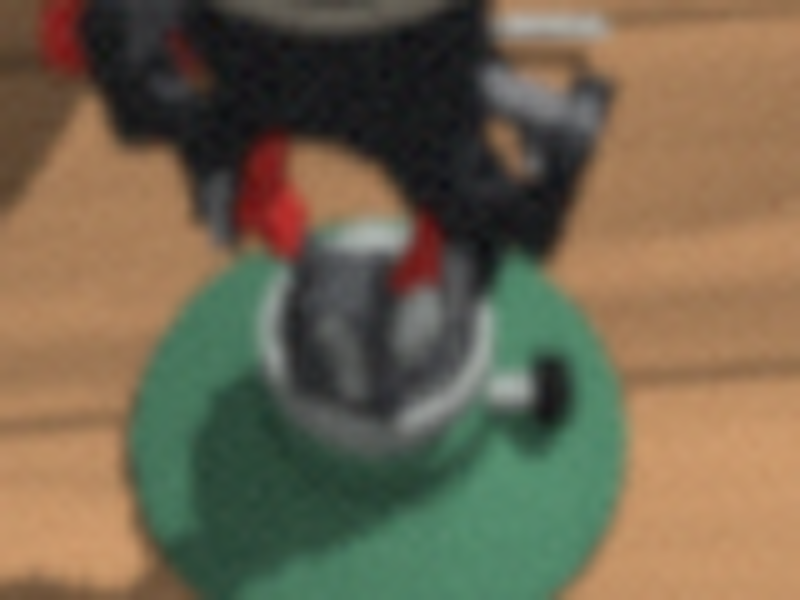

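The jaws sit at the front of the spindle and the finger force has fallen back to the rest value of 16.3 N. Now I withdraw the pins upward slowly.

Call:
{"op": "carry_out", "data": {"targets": [[[0,0,-0.2,0],[0,0,-0.2,0],[0,0,0,0],[0,0,0,0]]]}}

```text
time_s: 23.3
position: [598.5, -2.5, 330.9]
tcp_rot: [-0.0, 0.98, -0.198, 0.0]
ft_force: [0.3, -0.4, -1.2]
finger_gap: 57.9
finger_force: 16.6
```

Call:
{"op": "carry_out", "data": {"targets": [[[0,0,-0.3,0],[0,0,-0.3,0],[0,0,-0.4,0],[0,0,-0.5,0],[0,0,-0.5,0]]]}}

```text
time_s: 23.8
position: [598.5, -2.5, 351.3]
tcp_rot: [-0.0, 0.98, -0.198, 0.0]
ft_force: [-0.1, -0.2, -1.0]
finger_gap: 57.9
finger_force: 16.5
```

Call:
{"op": "carry_out", "data": {"targets": [[[0,0,-1.5,0],[0,0,-2,0],[0,0,-2,0],[0,0,0,0],[0,0,0,0]]]}}

```text
time_s: 24.3
position: [598.4, -2.5, 406.0]
tcp_rot: [-0.0, 0.98, -0.198, 0.0]
ft_force: [-0.3, -0.3, -2.6]
finger_gap: 57.9
finger_force: 16.6
```

```bash
python3 - <<'E'
from h import *
a=cam('scene');b=cam('top')
r=[cv2.resize(cv2.cvtColor(c['image'][y:y+50,x:x+50],cv2.COLOR_RGB2BGR),(400,400),interpolation=cv2.INTER_CUBIC) for c,x,y in((a,222,170),(b,225,170))]
cv2.imwrite('pics/g8.png',np.hstack(r)); o=bot.observe();print(o['position'],o['ft_force'],o['finger_gap'],o['finger_force'])
E
```

```text
[598.13697595  -2.46458343 405.01304589] [ 0.63276499  0.78603199 -1.43556991] 58.223136360370866 16.576058216159026
```

View pics/g8.png

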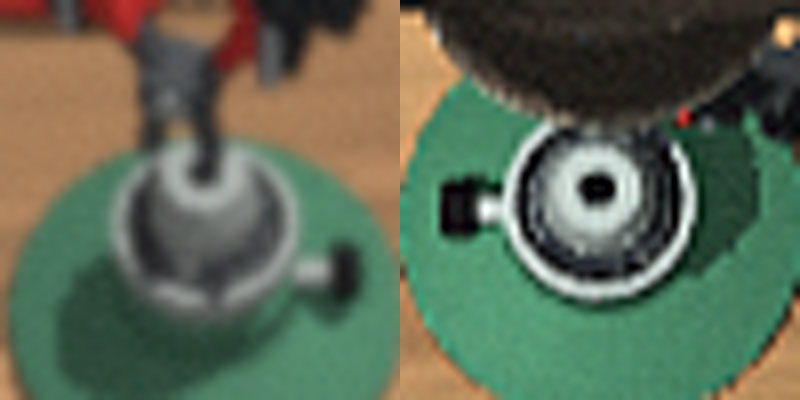

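The wheel views show the dark ring lying round the spindle on the bearing inside the bright rim, and the pliers' pins are empty. I'll return the pliers to the block.

Call:
{"op": "carry_out", "data": {"targets": [[[0.55,4.5,0,0],[0.55,4.5,0,0],[0.55,4.5,0,0],[0.55,4.5,0,0],[0.55,4.5,0,0]]]}}

```text
time_s: 24.9
position: [535.7, -222.0, 404.9]
tcp_rot: [-0.0, 0.98, -0.198, -0.001]
ft_force: [1.2, -0.6, -1.0]
finger_gap: 58.0
finger_force: 16.6
```

Call:
{"op": "carry_out", "data": {"targets": [[[0.55,4.5,0,0],[0.55,4.5,0,0],[0,0,0,-2.6],[0,0,0,0],[0,0,0,0]]]}}

```text
time_s: 25.4
position: [511.8, -307.3, 405.1]
tcp_rot: [-0.0, 0.984, -0.176, -0.001]
ft_force: [-0.8, -0.2, -0.7]
finger_gap: 58.2
finger_force: 16.6
```

Call:
{"op": "carry_out", "data": {"targets": [[[0,0,0,0],[0,0,0,0]]]}}

```text
time_s: 25.6
position: [512.2, -306.9, 405.7]
tcp_rot: [-0.0, 0.985, -0.175, -0.0]
ft_force: [-0.8, -0.9, -1.0]
finger_gap: 58.2
finger_force: 16.6
```

```bash
python3 - <<'E'
from h import *
from scipy.spatial.transform import Rotation as Ro
o=bot.observe();q=o['tcp_rot'];R=Ro.from_quat([*q[1:],q[0]]).as_matrix()
print(o['position'],2*np.degrees(np.arctan2(q[2],q[1])),(R.T@(np.array([510.6,-307.6,290])-o['position'])/10).round(2))
E
```

```text
[ 512.21864163 -306.89845312  405.69662858] -20.162074130659423 [-0.13  0.12 11.57]
```

Call:
{"op": "carry_out", "data": {"targets": [[[-0.13,0.12,3,0],[0,0,4,0],[0,0,2.2,0],[0,0,0,0],[0,0,0,0]]]}}

```text
time_s: 26.1
position: [510.6, -308.2, 314.3]
tcp_rot: [-0.0, 0.985, -0.175, -0.0]
ft_force: [0.2, 0.7, -0.1]
finger_gap: 58.2
finger_force: 16.6
```

Call:
{"op": "carry_out", "data": {"targets": [[[0,0,0.3,0],[0,0,0.3,0],[0,0,0.3,0],[0,0,0,0],[0,0,0,0]]]}}

```text
time_s: 26.6
position: [510.2, -308.5, 304.9]
tcp_rot: [0.0, 0.984, -0.175, 0.0]
ft_force: [0.4, -0.2, -2.3]
finger_gap: 58.0
finger_force: 16.6
```

Shift back slightly (+x 0.1 mm, −y about 0.9 mm) and keep lowering.

Call:
{"op": "carry_out", "data": {"targets": [[[0,-0.09,0.3,0],[0,0,0.4,0],[0,0,0.4,0],[0,0,0,0],[0,0,0,0]]]}}

```text
time_s: 27.1
position: [510.5, -307.6, 293.6]
tcp_rot: [-0.0, 0.984, -0.175, -0.0]
ft_force: [-0.9, 0.2, -2.4]
finger_gap: 58.0
finger_force: 16.6
```

Call:
{"op": "carry_out", "data": {"targets": [[[0,0,0.4,0],[0,0,0.4,0],[0,0,0.4,0],[0,0,0,0],[0,0,0,0]]]}}

```text
time_s: 27.6
position: [510.5, -307.6, 281.6]
tcp_rot: [-0.0, 0.984, -0.175, -0.0]
ft_force: [0.7, 1.0, -1.3]
finger_gap: 58.1
finger_force: 16.6
```

Call:
{"op": "carry_out", "data": {"targets": [[[0,0,0.4,0],[0,0,0.4,0],[0,0,0.2,0],[0,0,0,0],[0,0,0,0]]]}}

```text
time_s: 28.1
position: [510.6, -307.6, 271.7]
tcp_rot: [-0.0, 0.984, -0.175, -0.0]
ft_force: [-0.1, -0.7, -0.4]
finger_gap: 58.0
finger_force: 16.6
```

Call:
{"op": "carry_out", "data": {"targets": [[[0,0,0.3,0],[0,0,0.2,0],[0,0,0,0],[0,0,0,0]]]}}

```text
time_s: 28.5
position: [510.5, -307.6, 266.7]
tcp_rot: [-0.0, 0.984, -0.175, -0.0]
ft_force: [0.6, 0.4, -1.2]
finger_gap: 58.5
finger_force: 16.6
```

Call:
{"op": "carry_out", "data": {"targets": [[[0,0,0.2,0],[0,0,0,0],[0,0,0,0]]]}}

```text
time_s: 28.8
position: [510.5, -307.6, 264.7]
tcp_rot: [-0.0, 0.984, -0.175, -0.0]
ft_force: [-0.3, 0.2, -1.1]
finger_gap: 58.1
finger_force: 16.6
```

Call:
{"op": "carry_out", "data": {"targets": [[[0,0,0.1,0],[0,0,0,0],[0,0,0,0]]]}}

```text
time_s: 29.1
position: [510.6, -307.7, 264.0]
tcp_rot: [0.0, 0.984, -0.175, 0.0]
ft_force: [-1.0, 0.2, 1.7]
finger_gap: 57.9
finger_force: 17.8
```

Call:
{"op": "carry_out", "data": {"targets": [[[0,0,0.1,0],[0,0,0,0],[0,0,0,0]]]}}

```text
time_s: 29.4
position: [510.8, -307.8, 263.7]
tcp_rot: [0.0, 0.984, -0.175, 0.001]
ft_force: [-2.2, 1.1, 14.1]
finger_gap: 58.3
finger_force: 21.9
```

Seated at 263.7, the same height as at pick-up. I'll release to 75 mm and rise.

Call:
{"op": "carry_out", "data": {"targets": [[[0,0,-0.1,0],[0,0,0,0],[0,0,0,0],[0,0,0,0],[0,0,0,0]]], "jaw": -0.75}}

```text
time_s: 29.9
position: [510.5, -307.6, 263.6]
tcp_rot: [-0.0, 0.984, -0.175, -0.0]
ft_force: [-0.5, 0.2, -0.2]
finger_gap: 74.6
finger_force: 0.0
```

Call:
{"op": "carry_out", "data": {"targets": [[[0,0,-0.5,0],[0,0,-1,0],[0,0,-2,0],[0,0,-3,0],[0,0,-4,0]]]}}

```text
time_s: 30.4
position: [510.1, -307.3, 369.5]
tcp_rot: [-0.0, 0.984, -0.175, -0.001]
ft_force: [0.8, -1.2, 1.4]
finger_gap: 74.7
finger_force: 0.0
```

Call:
{"op": "carry_out", "data": {"targets": [[[-4,0,-3,0],[-4,0,-2,0],[-4,2,0,0],[-4,2,0,0],[0,0,0,0]]]}}

```text
time_s: 30.9
position: [342.5, -289.2, 419.7]
tcp_rot: [0.0, 0.984, -0.176, -0.0]
ft_force: [0.4, 0.8, -0.1]
finger_gap: 74.3
finger_force: 0.0
```

```bash
python3 - <<'E'
from h import *
import pickle
a0,b0=pickle.load(open('c0.pkl','rb'))
a=cam('scene');b=cam('top');o=bot.observe();print(o['time_s'],o['position'],o['finger_gap'])
# pliers red blobs, before vs now
for tag,(s,t) in(('before',(a0,b0)),('now',(a,b))):
    R={}
    for n,c in(('s',s),('t',t)):
        p=c['image'].astype(float); w=np.clip(p[...,0]-1.6*p[...,1]-40,0,None)
        for nm,(u,v) in(('A',(144,180) if n=='s' else (359,211)),('B',(129,177) if n=='s' else (376,217))):
            r=7;k=w[v-r:v+r+1,u-r:u+r+1];R[n+nm]=wcent(k,u-r,v-r) if k.sum()>0 else None
    print(tag,{k:(v.round(1) if v is not None else None) for k,v in R.items()})
# bearing neighbourhood: dark map in top view and difference to start
g=lambda c:cv2.cvtColor(c['image'],cv2.COLOR_RGB2GRAY).astype(int)
d=g(b)-g(b0)
for im in(g(b0),g(b)):
    print('\n'.join(' '.join('%3d'%x for x in r) for r in im[182:210,236:265])); print()
E
```

```text
31.0 [ 345.97778289 -290.10941261  419.89247862] 75.30921426791156
before {'sA': array([143.6, 178.8]), 'sB': array([129.1, 177. ]), 'tA': array([359.6, 211.2]), 'tB': array([375.9, 216.6])}
now {'sA': array([143.8, 178.5]), 'sB': array([129.2, 176.4]), 'tA': array([359.5, 211.3]), 'tB': array([375.7, 216.8])}
111 108 111 113 112 107 110 108 103 103  98  97 111 103 103 102  92  94  79  92  90  52  52  48  98  89  82 105 105
109 112 108 112 105 109 104 105 102 123 155 162 175 169 179 178 149 140  48  30  46  47  54  49  54  47  49  91  83
115 114 110 115 115 109 102 126 164 189 181 202 191 188 180 199 197 181 156 157  76  46  50  56  61  51  55  56  50
113 114 113 112 109  99 139 185 202 178  74  77  18  13  20  55  32 135 187 209 183  90  46  53  60  56  55  55  57
110 111 113 107 108 144 207 183  75   0  54 134 125 101  94  83  61  39   2  88 205 184 114  47  54  60  56  54  55
113 119 115 108 144 208 185  31  55 131 134 193 159 151 116  99  96  90  69  26  40 195 164  75  51  52  52  55  59
114 114 106 112 214 184  30  55 159 192 152 140 153 176 143 152  90  76 102  89  16  43  98 
[... 5008 characters left out ...]
 114
131 131 132 133  93  57 189 221 178 139 104  37  41  16   8  39  69  61 145 181 202 127  17  47  78  83  80 117 108
133 128 129 133 120 102  63 144 200 228 201 151 156 141 137 153 181 170 210 189  91  39  49  98 123 115 114 109 100
130 130 137 136 131 131  95  67  86 162 188 202 208 211 200 199 194 175 106  36  32  75  96 117 111 112 111 110 112
130 132 130 129 133 139 119 122  99  59  55  93  98 116  86  84  52  49  50  63  90 100 117 116 110 110 103 105 113
134 135 131 134 137 130 135 134 125 115 104  81  74  48  56  58  68  82  94 104 110 122 112 110 105 107 116 108 111
135 136 135 130 135 129 132 133 133 127 129 120 116 105 107 107 108 115 121 123 119 113 112 110 112 107 114 112 106
```

```bash
python3 -c "
from cell import bot
print(bot.finish_job())"
```

```text
the job is handed in; nothing more can be done
None
```

I fitted the snap ring in the spindle groove, stood the pliers back in the block slot and handed the job in at 31 s; no verdict came back, but the last images and the gripper forces agree with a closed ring. I viewed 11 pictures, one over the limit of 10.

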